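# Push a dental cast in through the flap of the drop chute

## Robot

A 6-joint arm with a two-finger parallel gripper is mounted at the origin on the work surface. World frame = base frame: x ahead of the robot, y to its left, z up, the work surface at z = 0. Lengths are in m, angles in degrees, forces in N, time in s.
With the tool pointing down it reaches from about 0.25 to 0.725 m from the base axis. Payload 9.7 kg.
Tool frame: the origin (TCP) lies between the finger pads; the fingertips stand 22 mm ahead of it and the grasp point (between the pads) lies 3 mm ahead of it; z points along the fingers, y is the line along which they close (so a half turn about z gives the same grasp; the last joint's range is limited). The gripper opens to 85 mm and grips with 20 to 120 N. Pads are 22 mm wide; open, the fingers measure 114 mm over their backs; the gripper's body (76 mm by 85 mm) begins 54 mm behind the grasp point. The pads swing forward as they close: fully open they stand 13 mm farther back than shut.
Start: joints at [72.594, 4.979, 10.078, 95.1, 0, 90], TCP at [0.165, 0.525, 0.253] pointing down, gripper open.
Joint ranges: [-179.16, 179.16], [-48.56, 103.87], [-65.8, 70.77], [-126.05, 130.52], [-82.76, 87.17], [-180, 180]. Speed limits (degrees/s): [127.2, 127.2, 147.25, 180, 180, 180].

## Interface

Orientations are given as [roll, pitch, yaw] about the fixed x, y, z axes, in that order (R = Rz(yaw) Ry(pitch) Rx(roll)).
In Python, from workcell import bot, viewer, finder gives the robot as it stands.
- The arm moves only by the tool move_arm, never from a script. Its arguments are lists of equal length, an entry for each row: "offset": the shift along the tool's x, y, z in cm, a list of three; "twist": the turn, a rotation vector about the tool's x, y, z in rad, a list of three; "grip": the opening, from 0 (shut) to 1 (fully open). In form: {"offset": [[x, y, z], ...], "twist": [[ax, ay, az], ...], "grip": [grip, ...]}. A call has 1 to 5 rows; each row shifts and turns the commanded pose from where the row before left it, along the tool's axes as they then stand; what a row does not reach is not made up. A row lasts 1/10 s, in which the tool goes at most 50 mm and 8.59 degrees, less where a joint would pass 70% of its speed; a pose out of reach is approached as far as the arm can. A call is refused whole if a number of a shift passes 5 or a number of a turn 0.15, either way. A call with a gripper value outside its range is refused whole. The fingers move at their own pace and stop on an object; "force" is the grip in N (left out, the last holds). Time passes only in rows, so rows that do not move let the fingers close. It gives the time, the measured TCP pose, the force, the opening and the grip force at its end, in the units of the state.
- bot.get_obs(): the state, without advancing time (a new reading comes with each control period).
- viewer.camera(name): name is "side" or "top" or "wrist"; returns a dict with "color" (480x640x3 uint8, red, green, blue), "depth" (480x640 float32, m along the optical axis (not along the pixel's ray), 0 where there is no reading), "vfov" (degrees; the focal length in pixels is half the picture's height over the tangent of half this angle, whatever the lens; pixels are square), "cx", "cy" (the principal point, pixels), "position" and "attitude" of the camera in the world; the wrist camera has in their place "tool_from_camera" (4x4, takes a point from camera to tool coordinates, whose origin is the TCP and whose axes are the flange's). Camera axes: x right, y down, z forward; pixel columns grow to the right and rows downward; lengths in m; the calibration is good to about 2 mm. A picture is of the moment at which its call begins: read the wrist's pose just before it.
- bot.job_done(): hands the job in; it is judged then, once.
Trained networks look in a picture, given as the dict that the camera call returned (one of the last four; its "shot" number tells which), for a name from the list of things; names that differ only in an ending like _2 or _b are one class to them, and where a whole thing is asked for, a point or a joint stands for the part that bears it (a point fixed in the world has none). Each returns a list of dicts, best first, with "p" (0 to 1); they miss things now and then, are a little off and sometimes report something else, mostly with a low value. They report only what shows in the picture. A call takes as long as a camera call. They do not tell look-alikes from the thing itself.
- finder.boxes_of(picture, thing): "position" ([column, row] in pixels, amid what is visible of it).
- finder.pinpoint(picture, thing): "position" ([column, row] in pixels: a listed point, or the origin of a listed thing).
The state is a dict: "time": time; "q": joint angles; "qd": joint speeds; "joint_efforts": joint torques, N m; "ee_pos": TCP position; "tcp_rot": TCP orientation; "wrist_force": force on the tool from outside, world axes, zero at the start; "torque": the same for the moment, N m; "opening": finger opening in m; "grasp_force": force on a finger pad.
Only numpy, scipy, OpenCV 4.12 (cv2) and the standard library are available. Lean on these libraries where they do the work, as an engineer would, in place of code of your own. Each camera call takes 0.05 s, during which the arm holds its last target. There are 200 camera calls.

## Task

Push the large dental cast across the loading deck, nose first, in through the hanging flap of the drop chute, until it slides down inside, and draw the fingers back so that the flap swings shut behind it. Plaster chips easily: slide it flat on the deck with a light, steady push of the fingers, without pinching, lifting, toppling or flicking it, and leave everything else where it stands.

Things in the scene. Friction and masses are not known exactly. Their poses are not given: they have to be found in the camera images.
- cast: the large dental cast: plaster block 64 mm long (x), 62 mm wide (y), 20 mm high, with a horseshoe of teeth on top (30 mm in all). Origin at the middle of its underside, z up. Two flat parallel sides at y = +-31 mm, from x = -32 to +10 mm; the nose (+x) narrows in steps and points roughly to the box. 130 to 250 g, slides under a push of a few newtons.
- cast_heel (a point): middle of the cast's heel, its flat upright end, 62 mm wide and 20 mm high, at x = -32 mm of the cast; this point is 10 mm above the deck at the start
- booth: the drop chute with its loading deck, one fixed piece. Origin at table height, straight under the flap's hinge, mid mouth; x points into the chute, z up. Deck: flat, top 45 mm above the table, x = -200 to 0, y = +-180 mm. From x = 0 a slick slide goes down at 20 degrees to the rear wall at x = 125 mm. Side walls 6 mm thick, up to 99 mm, 130 mm apart inside; rear wall up to 60 mm; open on top.
- booth_hinge (a point): middle of the hinge rod over the mouth: 10 mm thick, along y of the chute, its centre 48 mm above the deck (93 mm above the table). Upright fingers can push the cast up to the rod, not beyond; once the cast's middle is past x = 0 of the chute it tips onto the slide and slides down.
- flap (a joint): the smooth grey plastic gravity flap in the mouth, 124 mm wide, 3 mm thick, hanging from the rod to 5 mm above the deck. 0 = hanging shut; grows as its lower edge swings into the chute, to 1.4 rad; it does not swing outward. 18 g, opens at a touch; it lies on whatever is under it and falls shut by itself when that is gone.
- quadrant: bystander, to be left alone: small plaster block with four teeth, 36 x 24 x 28 mm, on the deck, not the one to load; origin at the middle of its underside
- dropper: bystander, to be left alone: amber bottle, 36 mm across, 75 mm high, on the deck; origin at the middle of its underside
- cup: bystander, to be left alone: open paper cup, 72 mm across, 85 mm high, on the table; origin at the middle of its underside
- squeeze: bystander, to be left alone: white bottle, 48 mm across, 130 mm high, on the table; origin at the middle of its underside
- brush: bystander, to be left alone: wooden-handled brush lying flat on the table; origin at the middle of its underside (on the handle line)
- spatula: bystander, to be left alone: wooden spatula lying flat on the table; origin at the middle of its underside (on the handle line)
Mind the look-alikes: they are no part of the job. Of the things shaped like the cast, the white one is meant.

How it is judged (in metres and radians):
On the way, in this order (a step that is already met when the one before it is completed fails the run):
1. the cast's front part is under the flap and the flap is pushed open (value of joint flap above 0.4 rad and x of cast in the frame of booth between -0.03 and 0.03 m), for 0.05 s.
2. the cast is down inside the chute and the flap has swung shut behind it (x of cast in the frame of booth between 0.045 and 0.125 m and y of cast in the frame of booth between -0.065 and 0.065 m and height (world z) of cast below 0.035 m and value of joint flap below 0.06 rad), for 0.2 s.
At the end, for the whole second after the job is handed in: the cast rests, upright, down on the slide inside the chute (origin 45 to 125 mm past the hinge and under 35 mm above the table), with its heel towards the mouth, and the flap hangs shut (less than 0.06 rad) and still (all of step 2 and angle between cast's own z axis and vertical below 0.6 rad and x of booth_hinge in the frame of cast below -0.015 m and linear speed of cast below 0.02 m/s and velocity of joint flap between -0.1 and 0.1 rad/s); the robot touches nothing.
It fails at once if the cast is lifted off the deck (more than 12 mm) (height (world z) of cast above 0.057 m).
It fails at once if the cast is toppled (leans more than 0.7 rad; the slide itself leans 0.35) (angle between cast's own z axis and vertical above 0.7 rad).
It fails at once if the cast is flicked or shoved (faster than 0.4 m/s before its middle is through the mouth) (linear speed of cast above 0.4 m/s and x of cast in the frame of booth below 0 m).
It fails at once if the cast is pinched or pressed hard (over 20 N from the fingers) (contact force between the fingers and cast above 20 N).
It fails at once if something else on the table is moved (more than 20 mm) (distance of any of quadrant, cup, dropper, squeeze, brush, spatula from where it was at the start of the episode above 0.02 m).
It also fails if it takes over 64 s, if anything falls off the work surface, if the arm or the gripper's body presses on something with over 40 N, if the wrist force passes 120 N, or if a joint passes its speed limit or range.

## Working session

There is one attempt and no reset: what is moved stays moved. The work goes in short steps, Python scripts to look and compute and a tool call to move; the robot and the scene stay as the last step left them, time stands still between calls to the robot, and variables do not carry over. Pictures are saved under pics/ and viewed, at most 10 in all, crops included, and the job is handed in when it is done.

Besides the shell and the picture viewer there is one more tool, called after "Call:" as a command line: name --argument value ..., lists and objects as JSON in quotes. move_arm: Moves the arm, as the interface text tells. Its arguments: {"type":"object","properties":{"offset":{"type":"array","items":{"type":"array","items":{"type":"number"}}},"twist":{"type":"array","items":{"type":"array","items":{"type":"number"}}},"grip":{"type":"array","items":{"type":"number"}},"force":{"type":"number"}},"required":["offset","twist","grip"]}

```bash
mkdir -p pics; cat > h.py <<'E'
import numpy as np, cv2
from scipy.spatial.transform import Rotation as R
from workcell import bot, viewer, finder
def cam(name):
    o=bot.get_obs(); p=viewer.camera(name)
    if name=="wrist":
        T=np.eye(4); T[:3,:3]=R.from_euler('xyz',o['tcp_rot'],degrees=True).as_matrix(); T[:3,3]=o['ee_pos']
        p['T']=T@np.array(p['tool_from_camera'])
    else:
        T=np.eye(4); a=np.array(p['attitude'])
        T[:3,:3]=a if a.shape==(3,3) else R.from_euler('xyz',a,degrees=True).as_matrix()
        T[:3,3]=p['position']; p['T']=T
    p['f']=240/np.tan(np.radians(p['vfov']/2))
    return p
def cloud(p):
    v,u=np.mgrid[:480,:640]; d=p['depth']
    c=np.stack([(u-p['cx'])/p['f']*d,(v-p['cy'])/p['f']*d,d],-1)
    w=c@p['T'][:3,:3].T+p['T'][:3,3]; w[d==0]=np.nan
    return w
def onz(p,uv,z):
    r=p['T'][:3,:3]@np.array([(uv[0]-p['cx'])/p['f'],(uv[1]-p['cy'])/p['f'],1]); o=p['T'][:3,3]
    return o+r*(z-o[2])/r[2]
def save(p,n): cv2.imwrite(f'pics/{n}.png',p['color'][...,::-1])
E
python3 - <<'E'
from h import *
print(bot.get_obs())
for n in ["top","side"]:
    p=cam(n); save(p,n); print(n,p['attitude'],p['position'],p['vfov'])
    w=cloud(p)
    for t in ["cast","cast_heel","booth","booth_hinge","quadrant","dropper","cup","squeeze"]:
        for r in finder.pinpoint(p,t)[:3]:
            u,v=r['position']; ui,vi=int(np.clip(u,0,639)),int(np.clip(v,0,479))
            z={'cast':.045,'cast_heel':.055,'booth':0,'booth_hinge':.093,'quadrant':.045,'dropper':.045}.get(t,0)
            print(t,round(r['p'],2),np.round([u,v]),'onz',onz(p,(u,v),z).round(4),'cloud',w[vi,ui].round(3))
E
```

```text
{'time': 0.0, 'q': array([ 7.25927362e+01,  5.01166682e+00,  1.00326024e+01,  9.51001314e+01,
       -2.98660785e-04,  9.00011217e+01]), 'qd': array([ 0.01399954,  0.03502805, -0.09223962,  0.05778247, -0.04307766,
        0.01345601]), 'joint_efforts': array([ 4.67057434e-04, -5.20391679e+01,  4.64804184e+01,  1.62232993e-02,
        4.77089941e-05,  9.84332274e-06]), 'ee_pos': array([0.1644763 , 0.52460686, 0.25256104]), 'tcp_rot': array([-1.79920804e+02,  3.00210953e-04,  1.62591615e+02]), 'wrist_force': array([ 0.109993  ,  0.69492065, -0.57488177]), 'torque': array([ 0.01372937, -0.03724471, -0.01689616]), 'grasp_force': 0.0, 'opening': 0.08535533308772139}
top [-174.88713629   -0.48109985  -89.58578373] [0.467184   0.04685737 0.91208846] 54.21390896175567
cast 0.91 [290. 274.] onz [0.4869 0.0933 0.045 ] cloud [0.487 0.093 0.064]
cast 0.88 [430. 341.] onz [ 0.3667 -0.1634  0.045 ] cloud [ 0.364 -0.169  0.019]
cast 0.85 [166. 359.] onz [0.3317 0.3155 0.045 ] cloud [0.328 0.325 0.017]
cast_heel 0.74 [221. 366.] onz [0.3221 0.2143 0.055 ] cloud [0.318 0.222 0.019]
cast_heel 0.69 [1
[... 982 characters left out ...]
.] onz [0.4462 0.087  0.055 ] cloud [0.448 0.102 0.04 ]
cast_heel 0.89 [202. 188.] onz [0.3134 0.2497 0.055 ] cloud [0.311 0.297 0.01 ]
cast_heel 0.69 [271. 375.] onz [ 0.3758 -0.2216  0.055 ] cloud [ 0.377 -0.201  0.01 ]
booth 0.97 [346. 219.] onz [0.6161 0.1303 0.    ] cloud [0.602 0.097 0.042]
booth_hinge 0.95 [349. 194.] onz [0.6147 0.1218 0.093 ] cloud [0.614 0.124 0.093]
quadrant 0.51 [319. 169.] onz [0.5852 0.2571 0.045 ] cloud [0.584 0.252 0.051]
dropper 0.93 [346. 262.] onz [ 0.5701 -0.0152  0.045 ] cloud [ 0.565 -0.025  0.062]
cup 0.92 [358. 172.] onz [0.6892 0.2691 0.    ] cloud [0.654 0.181 0.092]
squeeze 0.92 [413. 281.] onz [ 0.703  -0.0665  0.    ] cloud [ 0.689 -0.084  0.031]
```

View pics/top.png

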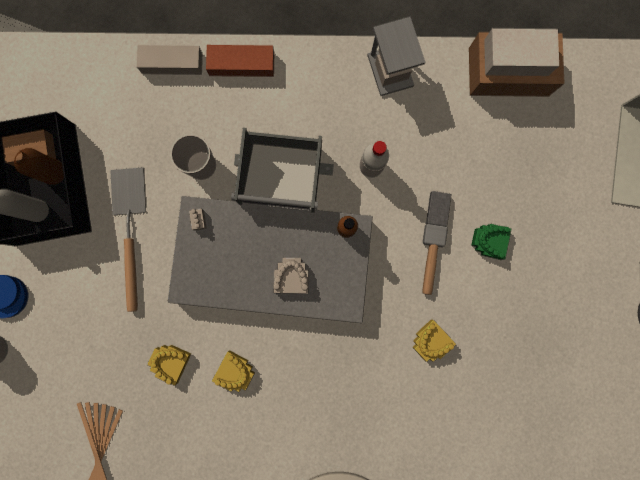

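View pics/side.png

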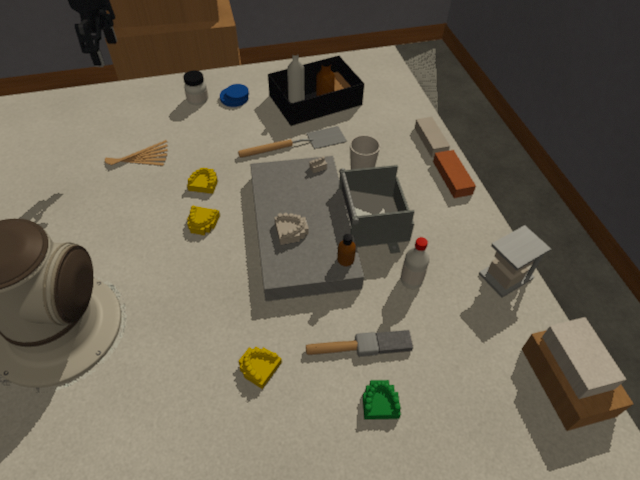

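The top view shows the white cast at (291,275) on the deck with its nose up towards the chute mouth (278,203). The dropper is at (348,226), right of the path, and the quadrant at (197,219) is well to the left. Next I measure both yaws from the depth.

```bash
python3 - <<'E'
from h import *
p=cam("top"); w=cloud(p)
z=w[...,2]
m=(abs(z-.045)<.006)&(abs(w[...,0]-.5)<.16)&(abs(w[...,1]-.1)<.25)
n,l,s,c=cv2.connectedComponentsWithStats(m.astype(np.uint8)); k=1+s[1:,4].argmax()
P=w[l==k]; print(P[:,2].mean(),len(P))
r=cv2.minAreaRect((P[:,:2]*1000).astype(np.float32)); print('deck',r, cv2.boxPoints(r).round(1).tolist())
# cast
m=(z>.052)&(z<.08)&(np.hypot(w[...,0]-.485,w[...,1]-.093)<.05)
Q=w[m]; r=cv2.minAreaRect((Q[:,:2]*1000).astype(np.float32)); print('cast',r,cv2.boxPoints(r).round(1).tolist(),len(Q))
# walls/hinge
m=(z>.085)&(z<.103)&(w[...,0]>.59)&(w[...,0]<.8)&(w[...,1]>.03)&(w[...,1]<.215)
Q=w[m]; print('walls',len(Q)); 
r=cv2.minAreaRect((Q[:,:2]*1000).astype(np.float32)); print(r,cv2.boxPoints(r).round(1).tolist())
m=(z>.055)&(np.hypot(w[...,0]-.572,w[...,1]+.013)<.035)
Q=w[m];print('dropper',Q.min(0),Q.max(0))
b=cv2.resize(p['color'][180:330,160:390],None,fx=3,fy=3,interpolation=2); cv2.imwrite('pics/c.png',b[...,::-1])
E
```

```text
0.04434695815382194 19068
deck ((516.834716796875, 130.163330078125), (360.46771240234375, 201.86634826660156), 84.4343032836914) [[398.8999938964844, -39.400001525878906], [599.7999877929688, -59.0], [634.7999877929688, 299.79998779296875], [433.8999938964844, 319.29998779296875]]
cast ((484.4903564453125, 91.62370300292969), (63.176578521728516, 62.74483108520508), 0.4518284499645233) [[452.70001220703125, 122.69999694824219], [453.20001220703125, 60.0], [516.2999877929688, 60.5], [515.7999877929688, 123.19999694824219]] 1102
walls 1054
((673.5836791992188, 114.88215637207031), (152.2256317138672, 130.7611083984375), 84.35663604736328) [[601.0, 45.599998474121094], [731.2000122070312, 32.70000076293945], [746.0999755859375, 184.1999969482422], [616.0, 197.10000610351562]]
dropper [ 0.55577308 -0.0260389   0.0558637 ] [0.58978987 0.00819194 0.12201459]
```

View pics/c.png

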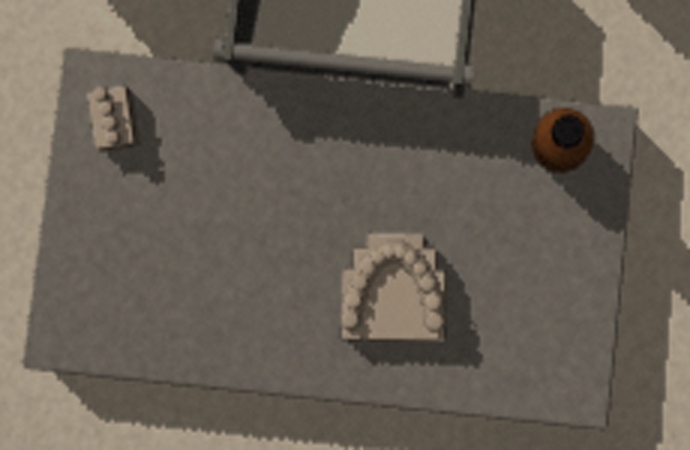

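Call:
move_arm --offset '[[0,0,0],[0,0,0],[-3,-3.3,0],[-3,-3.3,0],[-3,-3.3,0]]' --twist '[[0,0,-0.103],[0,0,-0.103],[0,0,0],[0,0,0],[0,0,0]]' --grip '[1,1,1,1,1]'

```text
time: 1.45
ee_pos: [0.2448, 0.4163, 0.2531]
tcp_rot: [-180.0, -0.0, 174.5]
wrist_force: [0.5, 0.7, -0.1]
opening: 0.0856
grasp_force: 0.0
```

Call:
move_arm --offset '[[-3,-3.3,0],[-3,-3.3,0],[-3,-3.3,0],[-3,-3.3,0],[-3,-3.3,0]]' --twist '[[0,0,0],[0,0,0],[0,0,0],[0,0,0],[0,0,0]]' --grip '[1,1,1,1,1]'

```text
time: 1.95
ee_pos: [0.3784, 0.2371, 0.2536]
tcp_rot: [180.0, 0.0, 174.4]
wrist_force: [0.6, 1.1, 0.3]
opening: 0.0856
grasp_force: 0.0
```

Call:
move_arm --offset '[[-3,-3.3,0],[-3,-3.3,0],[-3,-3.3,1],[-2.8,-3.7,2],[0,0,2]]' --twist '[[0,0,0],[0,0,0],[0,0,0],[0,0,0],[0,0,0]]' --grip '[1,1,1,1,1]'

```text
time: 2.45
ee_pos: [0.4836, 0.0883, 0.2027]
tcp_rot: [-180.0, 0.1, 174.1]
wrist_force: [-0.6, 0.6, -0.9]
opening: 0.0853
grasp_force: 0.0
```

```bash
cat >> h.py <<'E'
B0=np.array([.616,.120]); BY=np.radians(-5.6); BR=np.array([[np.cos(BY),np.sin(BY)],[-np.sin(BY),np.cos(BY)]])
def tob(xy): return BR@(np.asarray(xy)[:2]-B0)
def castfit(p,c,r=.05):
    w=cloud(p); z=w[...,2]
    m=(z>.052)&(z<.08)&(np.hypot(w[...,0]-c[0],w[...,1]-c[1])<r)
    q=w[m][:,:2]*1000
    b=cv2.minAreaRect(q.astype(np.float32)); return b,len(q)
E
python3 - <<'E'
from h import *
p=cam("wrist"); save(p,'w1'); w=cloud(p)
print(bot.get_obs()['ee_pos'])
b,n=castfit(p,(.485,.092)); print(b,n,cv2.boxPoints(b).round(1).tolist())
for t in ["cast","cast_heel","booth_hinge"]:
    for r in finder.pinpoint(p,t)[:2]: print(t,r['p'],r['position'],onz(p,r['position'],{'cast':.045,'cast_heel':.055,'booth_hinge':.093}[t]))
E
```

```text
[0.48160468 0.08967407 0.19923186]
((485.108154296875, 91.61968231201172), (62.68486404418945, 64.0582275390625), 89.24971771240234) 6311 [[452.70001220703125, 60.70000076293945], [516.7000122070312, 59.900001525878906], [517.5, 122.5], [453.5, 123.4000015258789]]
cast 0.56 [317.7, 227.6] [0.48483876 0.08999771 0.045     ]
cast 0.27 [201.9, 420.6] [ 0.66318035 -0.03904607  0.045     ]
cast_heel 0.74 [315.5, 189.1] [0.45243423 0.09155711 0.055     ]
cast_heel 0.38 [370.1, 404.1] [0.65130347 0.12083717 0.055     ]
booth_hinge 0.64 [374.4, 400.2] [0.61388428 0.12083342 0.093     ]
```

View pics/w1.png

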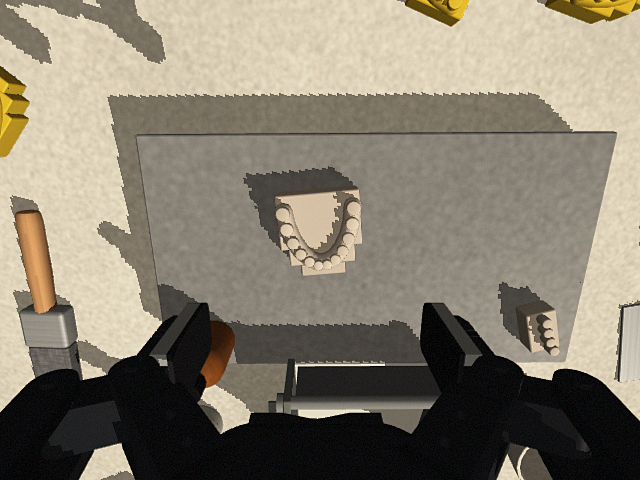

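The wrist view shows the cast centred at (318,230). Its yaw is about 0 in the world, +5.6° to the booth, and the open fingers will straddle it. I'll measure how far the open fingertips really reach from this depth picture.

```bash
python3 - <<'E'
from h import *
p=cam("wrist"); o=bot.get_obs(); w=cloud(p)
t=R.from_euler('xyz',o['tcp_rot'],degrees=True).as_matrix()
q=(w-o['ee_pos'])@t
for a,b in ((150,235),(405,490)):
    s=q[295:400,a:b].reshape(-1,3); s=s[(s[:,2]<.05)]
    print(len(s), np.nanpercentile(s,[0,1,50,99,100],axis=0).round(4).tolist())
E
```

```text
4660 [[-0.0131, -0.0568, -0.0541], [-0.0113, -0.0557, -0.053], [0.008, -0.043, -0.0173], [0.0163, -0.0295, 0.0085], [0.0171, -0.0272, 0.0111]]
5105 [[-0.0126, 0.0269, -0.0544], [-0.0112, 0.0292, -0.053], [0.0088, 0.0427, -0.0188], [0.0164, 0.0555, 0.0085], [0.0174, 0.0564, 0.0108]]
```

Call:
move_arm --offset '[[0,0.2,3],[0,0,3],[0,0,3],[0,0,2],[0,0,0]]' --twist '[[0,0,0],[0,0,0],[0,0,0],[0,0,0],[0,0,0]]' --grip '[1,1,1,1,1]'

```text
time: 3.2
ee_pos: [0.4805, 0.095, 0.0922]
tcp_rot: [-180.0, -0.1, 174.5]
wrist_force: [-0.5, 0.6, 0.5]
opening: 0.0853
grasp_force: 0.0
```

Call:
move_arm --offset '[[0,-0.1,1],[0,0,1],[0,0,0.8],[0,0,0],[0,0,0]]' --twist '[[0,0,0],[0,0,0],[0,0,0],[0,0,0],[0,0,0]]' --grip '[1,1,1,1,1]'

```text
time: 3.7
ee_pos: [0.4817, 0.0932, 0.0656]
tcp_rot: [-180.0, 0.0, 174.4]
wrist_force: [-0.0, -0.0, -0.1]
opening: 0.0856
grasp_force: 0.0
```

```bash
python3 - <<'E'
from h import *
p=cam("wrist"); save(p,'w2'); 
for i in range(3): print(bot.get_obs()['ee_pos'])
E
```

```text
[0.48180357 0.0931755  0.06588818]
[0.48180357 0.0931755  0.06588818]
[0.48180357 0.0931755  0.06588818]
```

View pics/w2.png

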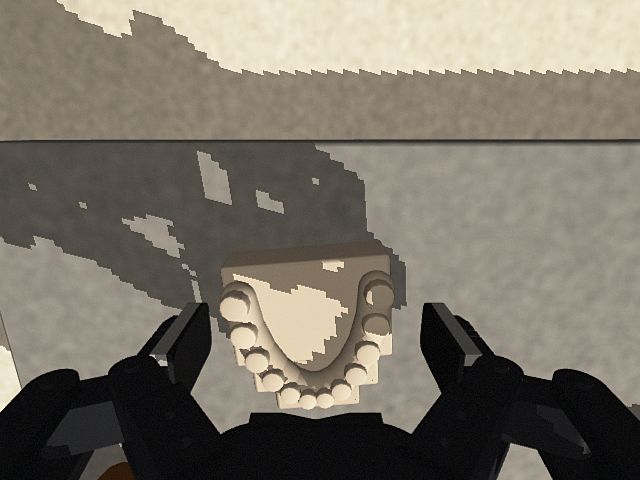

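The fingers straddle the cast, pads at columns 205 and 425 with the cast between columns 222 and 390, clear on both sides. I'll lower slightly, then push sideways (+tool y) with the right pad.

Call:
move_arm --offset '[[0,0,0.4],[0,0.4,0],[0,0.3,0],[0,0.3,0],[0,0.4,0]]' --twist '[[0,0,0],[0,0,0],[0,0,0],[0,0,0],[0,0,0]]' --grip '[1,1,1,1,1]'

```text
time: 4.25
ee_pos: [0.4829, 0.1073, 0.0615]
tcp_rot: [-180.0, -0.0, 174.4]
wrist_force: [-0.6, -2.7, 0.2]
opening: 0.0855
grasp_force: 0.7
```

Call:
move_arm --offset '[[0,0.4,0],[0,0.4,0],[0,0.4,0],[0,0.4,0],[0,0.4,0]]' --twist '[[0,0,0],[0,0,0],[0,0,0],[0,0,0],[0,0,0]]' --grip '[1,1,1,1,1]'

```text
time: 4.75
ee_pos: [0.485, 0.1273, 0.0616]
tcp_rot: [-180.0, 0.0, 174.4]
wrist_force: [-0.4, -1.9, 0.9]
opening: 0.0855
grasp_force: 1.0
```

Call:
move_arm --offset '[[0,0.4,0],[0,0.4,0],[0,0.4,0],[0,0.3,0],[0,0.2,0]]' --twist '[[0,0,0],[0,0,0],[0,0,0],[0,0,0],[0,0,0]]' --grip '[1,1,1,1,1]'

```text
time: 5.25
ee_pos: [0.4866, 0.1442, 0.0615]
tcp_rot: [-180.0, 0.0, 174.4]
wrist_force: [-0.3, -2.7, 1.6]
opening: 0.0853
grasp_force: 1.2
```

```bash
python3 - <<'E'
from h import *
p=cam("wrist"); save(p,'w3'); o=bot.get_obs(); print(o['ee_pos'],tob(o['ee_pos']))
c=o['ee_pos'][:2]+BR.T@[.003,-.012]
w=cloud(p); z=w[...,2]; m=(z>.061)&(z<.067)&(np.hypot(w[...,0]-c[0],w[...,1]-c[1])<.05)
m=m&(p['color'].sum(-1)>250)
q=(w[m][:,:2]-B0)@BR.T*1000
print(np.percentile(q,[0.5,50,99.5],axis=0),len(q))
h=finder.pinpoint(p,"cast_heel")[0];print(h['p'],tob(onz(p,h['position'],.055)))
h=finder.pinpoint(p,"cast")[0];print(h['p'],tob(onz(p,h['position'],.045)))
E
```

```text
[0.48663206 0.1443782  0.06149956] [-0.13112942  0.01163775]
[[-1.56524952e+02 -2.99996784e+01]
 [-1.39785694e+02  3.30482705e-02]
 [-9.50336651e+01  3.03248724e+01]] 11846
0.95 [-0.15742133 -0.00017689]
0.74 [-0.1264337   0.00060659]
```

View pics/w3.png

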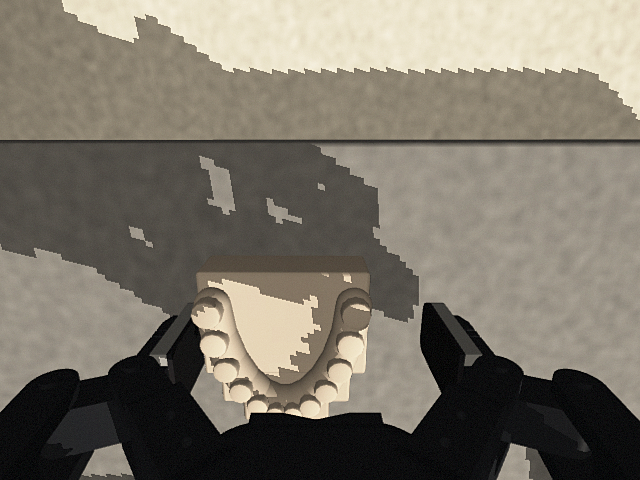

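The cast is now square to the mouth, y≈0, heel at booth x≈-157 mm. Next: free the pad, slide the open fingers back past the heel, raise them, and narrow to about 30 mm.

Call:
move_arm --offset '[[0,-0.6,0],[0,-0.6,0],[1.5,0,0],[2,0,0],[2,0,0]]' --twist '[[0,0,0],[0,0,0],[0,0,0],[0,0,0],[0,0,0]]' --grip '[1,1,1,1,1]'

```text
time: 5.9
ee_pos: [0.43, 0.1368, 0.0613]
tcp_rot: [180.0, -0.0, 174.3]
wrist_force: [0.2, 0.7, 0.4]
opening: 0.0854
grasp_force: 0.0
```

Call:
move_arm --offset '[[1,0,0],[0,0,-1.4],[0,0,0],[0,0,0],[0,0,0]]' --twist '[[0,0,0],[0,0,0],[0,0,0],[0,0,0],[0,0,0]]' --grip '[1,1,0.35,0.35,0.35]'

```text
time: 6.4
ee_pos: [0.4213, 0.1383, 0.0755]
tcp_rot: [180.0, 0.0, 174.4]
wrist_force: [0.7, 0.2, -0.2]
opening: 0.0442
grasp_force: 0.0
```

Call:
move_arm --offset '[[0,0,0],[0,0,0],[0,0,0]]' --twist '[[0,0,0],[0,0,0],[0,0,0]]' --grip '[0.35,0.35,0.35]'

```text
time: 6.7
ee_pos: [0.4207, 0.1383, 0.0753]
tcp_rot: [-180.0, -0.0, 174.4]
wrist_force: [-0.4, -0.5, -0.2]
opening: 0.03
grasp_force: 0.0
```

```bash
python3 - <<'E'
from h import *
p=cam("wrist"); save(p,'w4'); o=bot.get_obs(); print(o['ee_pos'],tob(o['ee_pos']),o['opening'])
w=cloud(p); t=R.from_euler('xyz',o['tcp_rot'],degrees=True).as_matrix()
q=(w-o['ee_pos'])@t
m=(q[...,2]<.0255)&(q[...,2]>.0)&(abs(q[...,1])<.06)&(q[...,0]>-.02)&(w[...,2]>.049)
s=q[m]; print(len(s),np.percentile(s,[0,2,50,98,100],axis=0).round(4).tolist())
for n,z in (("cast_heel",.055),("cast",.045)):
    for h in finder.pinpoint(p,n)[:1]:print(h['p'],tob(onz(p,h['position'],z)))
E
```

```text
[0.42071289 0.13829987 0.07534286] [-0.19614083 -0.00084415] 0.029615649742814228
1776 [[-0.0127, -0.0285, 0.0], [-0.011, -0.0275, 0.0003], [0.0059, -0.0146, 0.0081], [0.0102, 0.0278, 0.0197], [0.0106, 0.0289, 0.0224]]
0.78 [-1.58381948e-01  1.21446958e-04]
0.88 [-1.25783629e-01  6.96969650e-05]
```

View pics/w4.png

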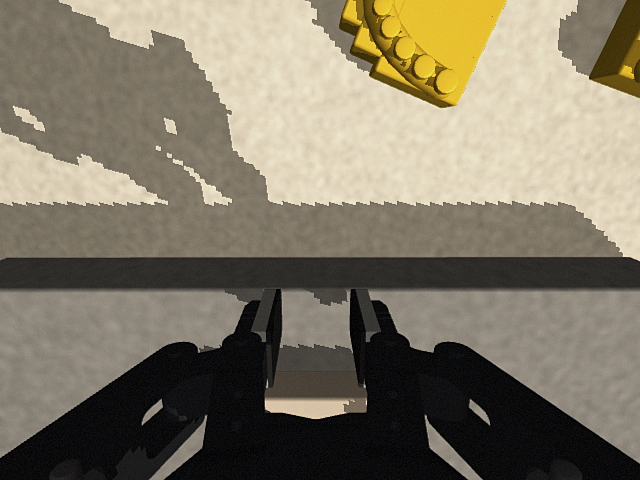

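Fingers are at 30 mm opening, about 27 mm behind the heel and centred on it, with tips 10 mm above the deck. Starting the nose-first push (−tool x).

Call:
move_arm --offset '[[-0.8,0.1,0.3],[-0.8,0,0],[-0.4,0,0],[-0.3,0,0],[-0.3,0,0]]' --twist '[[0,0,0],[0,0,0],[0,0,0],[0,0,0],[0,0,0]]' --grip '[0.35,0.35,0.35,0.35,0.35]'

```text
time: 7.35
ee_pos: [0.447, 0.1367, 0.0724]
tcp_rot: [-180.0, -0.0, 174.4]
wrist_force: [0.1, 0.5, -0.6]
opening: 0.0301
grasp_force: 0.0
```

Call:
move_arm --offset '[[-0.3,0,0],[-0.4,0,0],[-0.5,0,0],[-0.5,0,0],[-0.5,0,0]]' --twist '[[0,0,0],[0,0,0],[0,0,0],[0,0,0],[0,0,0]]' --grip '[0.35,0.35,0.35,0.35,0.35]'

```text
time: 7.85
ee_pos: [0.469, 0.1346, 0.0725]
tcp_rot: [-180.0, -0.0, 174.4]
wrist_force: [-0.9, -0.1, 0.4]
opening: 0.0302
grasp_force: 0.6
```

Call:
move_arm --offset '[[-0.5,0,0],[-0.5,0,0],[-0.5,0,0],[-0.5,0,0],[-0.5,0,0]]' --twist '[[0,0,0],[0,0,0],[0,0,0],[0,0,0],[0,0,0]]' --grip '[0.35,0.35,0.35,0.35,0.35]'

```text
time: 8.35
ee_pos: [0.4939, 0.1321, 0.0724]
tcp_rot: [-180.0, -0.0, 174.4]
wrist_force: [-0.0, 0.3, -0.9]
opening: 0.0297
grasp_force: 0.5
```

Call:
move_arm --offset '[[-0.5,0,0],[-0.5,0,0],[-0.5,0,0],[-0.5,0,0],[-0.5,0,0]]' --twist '[[0,0,0],[0,0,0],[0,0,0],[0,0,0],[0,0,0]]' --grip '[0.35,0.35,0.35,0.35,0.35]'

```text
time: 8.85
ee_pos: [0.5188, 0.1297, 0.0725]
tcp_rot: [180.0, 0.0, 174.4]
wrist_force: [-1.1, 0.3, -1.8]
opening: 0.0303
grasp_force: 0.4
```

```bash
python3 - <<'E'
from h import *
o=bot.get_obs(); print(o['ee_pos'],tob(o['ee_pos']),o['wrist_force'])
for c in ("side","top"):
    p=cam(c); save(p,'s5'+c)
    for n,z in (("cast_heel",.055),("cast",.045)):
        for h in finder.pinpoint(p,n)[:4]:print(c,n,round(h['p'],2),tob(onz(p,h['position'],z)).round(3))
E
```

```text
[0.5188006  0.12973186 0.07249868] [-0.09768517  0.00020041] [-1.06003276  0.34110099 -1.82874932]
side cast_heel 0.91 [-0.039 -0.462]
side cast_heel 0.89 [-0.316  0.096]
side cast_heel 0.8 [-0.09  -0.001]
side cast_heel 0.78 [-0.314  0.032]
side cast 0.96 [-0.029 -0.433]
side cast 0.91 [-0.056  0.003]
side cast 0.87 [-0.228 -0.349]
side cast 0.74 [-0.3   0.12]
top cast_heel 0.78 [-0.033 -0.425]
top cast_heel 0.57 [-0.314  0.134]
top cast_heel 0.4 [-0.092  0.256]
top cast 0.92 [-0.023 -0.396]
top cast 0.63 [-0.217 -0.301]
```

Cast tracks straight (x≈-56 mm, y≈0). Continuing through the flap.

Call:
move_arm --offset '[[-0.5,0,0],[-0.5,0,0],[-0.5,0,0],[-0.5,0,0],[-0.5,0,0]]' --twist '[[0,0,0],[0,0,0],[0,0,0],[0,0,0],[0,0,0]]' --grip '[0.35,0.35,0.35,0.35,0.35]'

```text
time: 9.65
ee_pos: [0.5436, 0.1273, 0.0726]
tcp_rot: [180.0, -0.0, 174.4]
wrist_force: [-3.1, 1.5, 2.7]
opening: 0.0301
grasp_force: 1.7
```

Call:
move_arm --offset '[[-0.4,0,0],[-0.4,0,0],[-0.4,0,0],[-0.4,0,0],[-0.4,0,0]]' --twist '[[0,0,0],[0,0,0],[0,0,0],[0,0,0],[0,0,0]]' --grip '[0.35,0.35,0.35,0.35,0.35]'

```text
time: 10.15
ee_pos: [0.5634, 0.1253, 0.0725]
tcp_rot: [180.0, -0.0, 174.4]
wrist_force: [-3.6, 0.4, 2.8]
opening: 0.03
grasp_force: 1.8
```

```bash
python3 - <<'E'
from h import *
o=bot.get_obs(); print(o['ee_pos'],tob(o['ee_pos']),o['wrist_force'])
p=cam("side")
b=cv2.resize(p['color'][130:300,240:440],None,fx=3,fy=3,interpolation=2); cv2.imwrite('pics/s6.png',b[...,::-1])
E
```

```text
[0.56342871 0.12532582 0.07252434] [-0.05284009  0.00017034] [-3.63461476  0.40418196  2.81241853]
```

View pics/s6.png

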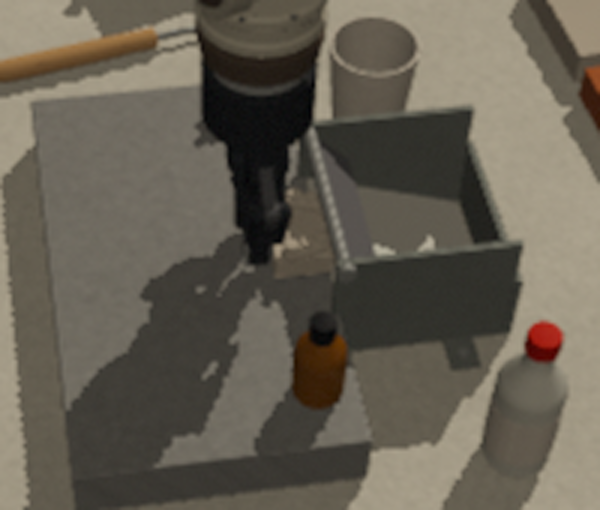

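The crop shows the nose under the open flap at (370,215), the cast straight, and the dropper (320,365) clear. Cast middle is at about -10 mm; continuing gently.

Call:
move_arm --offset '[[-0.4,0,0],[-0.4,0,0],[-0.4,0,0],[-0.3,0,0],[-0.3,0,0]]' --twist '[[0,0,0],[0,0,0],[0,0,0],[0,0,0],[0,0,0]]' --grip '[0.35,0.35,0.35,0.35,0.35]'

```text
time: 10.7
ee_pos: [0.5813, 0.1236, 0.0725]
tcp_rot: [180.0, -0.0, 174.4]
wrist_force: [-3.6, 0.1, 2.0]
opening: 0.0297
grasp_force: 1.6
```

Call:
move_arm --offset '[[-0.3,0,0],[-0.3,0,0],[-0.2,0,0],[0,0,0]]' --twist '[[0,0,0],[0,0,0],[0,0,0],[0,0,0]]' --grip '[0.35,0.35,0.35,0.35]'

```text
time: 11.1
ee_pos: [0.5894, 0.1228, 0.0724]
tcp_rot: [-180.0, 0.0, 174.4]
wrist_force: [-0.1, -0.2, -0.0]
opening: 0.0297
grasp_force: 0.0
```

```bash
python3 - <<'E'
from h import *
o=bot.get_obs(); print(o['ee_pos'],tob(o['ee_pos']),o['wrist_force'])
p=cam("side")
b=cv2.resize(p['color'][130:300,240:440],None,fx=3,fy=3,interpolation=2); cv2.imwrite('pics/s7.png',b[...,::-1])
E
```

```text
[0.58938823 0.12276811 0.07239233] [-0.02675488  0.00015805] [-0.12252901 -0.15054564 -0.04677057]
```

View pics/s7.png

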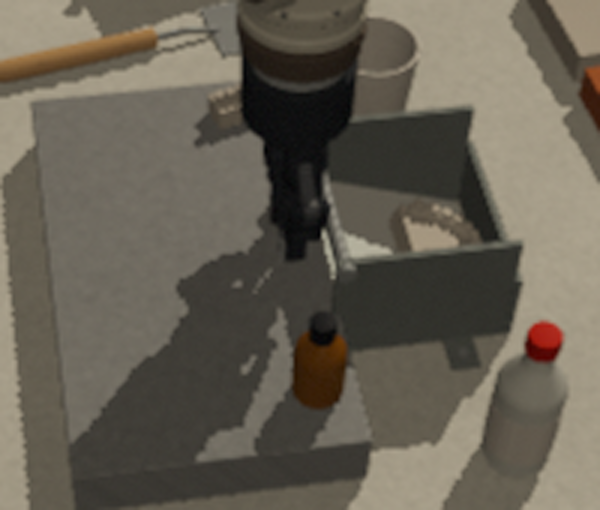

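The cast has slid down inside and sits at the rear of the chute at (435,230). I'll draw the fingers back and let the flap settle.

Call:
move_arm --offset '[[1.5,0,0],[2,0,0],[2,0,0],[0,0,-3],[0,0,-3]]' --twist '[[0,0,0],[0,0,0],[0,0,0],[0,0,0],[0,0,0]]' --grip '[0.35,0.35,0.35,0.35,0.35]'

```text
time: 11.65
ee_pos: [0.533, 0.1281, 0.1325]
tcp_rot: [-180.0, -0.1, 174.4]
wrist_force: [1.2, 0.1, 0.2]
opening: 0.0295
grasp_force: 0.0
```

Call:
move_arm --offset '[[3,0,-3],[3,0,-3],[0,0,0],[0,0,0],[0,0,0]]' --twist '[[0,0,0],[0,0,0],[0,0,0],[0,0,0],[0,0,0]]' --grip '[0.35,0.35,0.35,0.35,0.35]'

```text
time: 12.15
ee_pos: [0.4747, 0.134, 0.1916]
tcp_rot: [-180.0, -0.0, 174.4]
wrist_force: [0.1, -0.2, -0.2]
opening: 0.0298
grasp_force: 0.0
```

Call:
move_arm --offset '[[0,0,0],[0,0,0],[0,0,0],[0,0,0],[0,0,0]]' --twist '[[0,0,0],[0,0,0],[0,0,0],[0,0,0],[0,0,0]]' --grip '[0.35,0.35,0.35,0.35,0.35]'

```text
time: 12.65
ee_pos: [0.4746, 0.134, 0.1923]
tcp_rot: [-180.0, -0.0, 174.4]
wrist_force: [0.1, 0.0, -0.8]
opening: 0.0299
grasp_force: 0.0
```

```bash
python3 - <<'E'
from h import *
ims=[]
for c,(a,b,d,e) in (("side",(130,300,240,440)),("top",(115,285,190,390))):
    p=cam(c); ims.append(cv2.resize(p['color'][a:b,d:e],None,fx=2,fy=2,interpolation=2))
    for h in finder.pinpoint(p,"cast")[:5]:
        x=onz(p,h['position'],.02); t=tob(x)
        if abs(t[1])<.1 and t[0]>-.05: print(c,round(h['p'],2),t)
    w=cloud(p); q=(w[...,:2]-B0)@BR.T; z=w[...,2]
    m=(q[...,0]>.008)&(q[...,0]<.04)&(abs(q[...,1])<.055)&(z>.055); print('flap pts inside above deck:',m.sum())
cv2.imwrite('pics/end.png',np.hstack(ims)[...,::-1])
E
```

```text
side 0.63 [ 0.07794553 -0.00186054]
flap pts inside above deck: 0
flap pts inside above deck: 0
```

View pics/end.png

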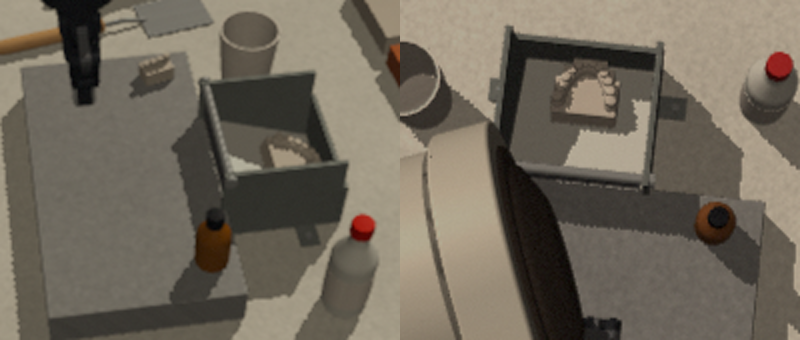

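The cast rests upright at the rear of the chute, nose in (588,92 in the composite). The flap is shut, the bystanders are where they were, and the robot is clear of everything.

Call:
move_arm --offset '[[0,0,0],[0,0,0],[0,0,0],[0,0,0],[0,0,0]]' --twist '[[0,0,0],[0,0,0],[0,0,0],[0,0,0],[0,0,0]]' --grip '[0.35,0.35,0.35,0.35,0.35]'

```text
time: 13.35
ee_pos: [0.4746, 0.1341, 0.1925]
tcp_rot: [180.0, 0.0, 174.4]
wrist_force: [-1.0, -0.4, 0.3]
opening: 0.0296
grasp_force: 0.0
```

```bash
python3 -c "
from h import *
print(bot.job_done())"
```

```text
the job is handed in; nothing more can be done
None
```

I handed the job in at about 13 s: the last pictures show the white cast upright inside the chute, nose first, with the flap shut and nothing else visibly moved; no verdict came back.

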